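# Release the ratchet clamp on the red-wax engraving block

## Robot

A 6-joint arm with a two-finger parallel gripper is mounted at the origin on the work surface. World frame = base frame: x ahead of the robot, y to its left, z up, the work surface at z = 0. Lengths are in m, angles in rad, forces in N, time in s.
With the tool pointing down it reaches from about 0.425 to 0.925 m from the base axis. Payload 12.5 kg.
Tool frame: the origin (TCP) lies on the centre line of the jaws, within the pads' length; the fingertips stand 17 mm ahead of it and the grasp point (between the pads) lies 2 mm behind it; z points along the fingers, y is the direction in which the jaws open and shut (so a half turn about z gives the same grasp; the last joint's range is limited). The gripper opens to 85 mm and grips with 20 to 120 N. Pads are 22 mm wide; open, the fingers measure 114 mm over their backs; the gripper's body (76 mm by 85 mm) begins 54 mm behind the grasp point. The pads swing forward as they close: fully open they stand 13 mm farther back than shut.
Start: joints at [-1.264, 0.491, 1.559, -0, 1.092, -0.106], TCP at [0.251, -0.573, 0.248] pointing down, gripper open.
Joint ranges: [-3.1, 3.1], [-0.84, 2.19], [0.05, 2.79], [-1.13, 4.28], [0.06, 2.93], [-2.69, 2.69]. Speed limits (rad/s): [2.22, 2.22, 2.79, 3.14, 3.14, 3.14].

## Interface

Orientations are given as [roll, pitch, yaw] about the fixed x, y, z axes, in that order (R = Rz(yaw) Ry(pitch) Rx(roll)).
In Python, from workcell import observe, vision, manip gives the robot as it stands.
- The arm moves only by the tool play_rows, never from a script. Its argument "motion" is a list that holds one entry, the list of rows, each a list of 7 numbers: the closure, from 0 (fully open) to 1 (shut), then the shift along the tool's x, y, z in cm, then the turn, a rotation vector about the tool's x, y, z in rad. A call has 1 to 12 rows; each row is the pose to reach, as a shift and turn from the pose commanded when the call began, along the tool's axes at that moment; what a row does not reach only later rows make up. A row lasts 1/12 s, in which the tool goes at most 41.7 mm and 7.16 degrees, less where a joint would pass 70% of its speed; a pose out of reach is approached as far as the arm can. A call with a gripper value outside its range is refused whole. The fingers move at their own pace and stop on an object; the grip force is fixed at half the most. Time passes only in rows, so rows that repeat a pose let the fingers close. It gives the time, the measured TCP pose, the force and the opening at its end, in the units of the state.
- observe(): the state, without advancing time (a new reading comes with each control period).
- vision.capture(name): name is "side" or "top" or "wrist"; returns a dict with "pixels" (420x560x3 uint8, red, green, blue), "vfov" (degrees; the focal length in pixels is half the picture's height over the tangent of half this angle, whatever the lens; pixels are square), "cx", "cy" (the principal point, pixels), "dist" ([k1, k2, p1, p2, k3] as OpenCV has them; the pictures are not rectified), "origin" and "attitude" of the camera in the world. Camera axes: x right, y down, z forward; pixel columns grow to the right and rows downward; lengths in m; the calibration is good to about 2 mm. A picture is of the moment at which its call begins. There is no depth.
- manip.sign_off(): hands the job in, once; it reports no verdict.
Trained networks look in the newest picture that a camera, given by its name, has taken for a name from the list of things; names that differ only in an ending like _2 or _b are one class to them, and where a whole thing is asked for, a point or a joint stands for the part that bears it (a point fixed in the world has none). Each returns a list of dicts, best first, with "p" (0 to 1); they miss things now and then, are a little off and sometimes report something else, mostly with a low value. They report only what shows in the picture. A call takes as long as a camera call. They do not tell look-alikes from the thing itself.
- vision.find_in(camera, query): "xyz" ([x, y, z] in m, in world coordinates, good to about 4 mm: the middle of the surface that is visible of it).
- vision.silhouettes(camera, query): "mask" (420x560 bool, what is visible of it).
The state is a dict: "t": time; "q": joint angles; "joint_vel": joint speeds; "joint_efforts": joint torques, N m; "ee_pos": TCP position; "tcp_rot": TCP orientation; "wrist_force": force on the tool from outside, world axes, zero at the start; "wrist_torque": the same for the moment, N m; "width": opening from 0.0 (shut) to 1.0 (fully open).
Only numpy, scipy, OpenCV 4.12 (cv2) and the standard library are available. Lean on these libraries where they do the work, as an engineer would, in place of code of your own. Each camera call takes 0.05 s, during which the arm holds its last target. There are 200 camera calls.

## Task

Two ratchet clamps stand on the engraver's bench. On the one that holds the block with the red wax top, lift the sprung pawl off the ratchet wheel by its yellow knob and hold it up until the jaw has backed right off, then let go; leave the red block standing where it is and the other clamp tight.

Things in the scene. Friction and masses are not known exactly. Their poses are not given: they have to be found in the camera images.
- knob_red (a point): Mid-stem of the yellow pawl knob of the clamp with the red block, 108 mm over table. Upright stem 14 dia, 36 tall, on the pawl arm's end (arm 12 wide); head on top 24 dia, 8 thick. x: from knob along arm to jaws, within 0.4 rad of world x; y: across. Hinge (along y) is 95 mm away in x, 36 lower. Lifting takes 3-8 N against a spring; nose clears teeth at 12 mm, 25 is good, stop at 45; springs back.
- jaw_red (a joint): Travel in m of the sliding jaw of the clamp with the red block: 0 = clamped, 0.025 = fully backed off. While the pawl is held off the brass ratchet wheel a spring drives the jaw back towards the knob, about 1 s for the full way; a pawl dropped early catches a later tooth and stops it (lift again).
- block_red: Loose upright round wooden block, 44 mm diameter, 56 tall, red wax top with a little silver plate, held in the clamp to be released; origin at its underside's centre, z up, standing 12 mm above the table on the clamp's base plate (270 x 90), about 188 mm from the knob along the knob's x.
- jaw_dark (a joint): Jaw travel in m of the other, bystander clamp: same make with the same yellow knob, but holding a block with a black wax top. 0 = clamped (must stay so), 0.025 = backed off. The clamps stand side by side, 0.26 m or more apart, either one on the left.
Things that resemble listed ones, but are neither listed nor needed, are in the scene too. What is shaped like the block_red but pink or turquoise is not meant.

How it is judged:
At the end, for the whole second after the job is handed in: The jaw of the clamp with the red-wax block is backed off by at least 21 of its 25 mm and its pawl is let go and back down (knob point below 122 mm); the red block stands at rest, upright within 10 degrees, within 20 mm of where it was; the other clamp's jaw is still within 4 mm of clamped (value of joint jaw_red above 0.021 m and height (world z) of knob_red below 0.122 m and distance of block_red from where it was at the start of the episode below 0.02 m and angle between block_red's own z axis and vertical below 0.17 rad and linear speed of block_red below 0.02 m/s and value of joint jaw_dark below 0.004 m); the robot touches nothing.
It fails at once if the other clamp is released (value of joint jaw_dark above 0.004 m).
It fails at once if the red block is knocked over (angle between block_red's own z axis and vertical above 0.5 rad).
It also fails if it takes over 29 s, if anything falls off the work surface, if the arm or the gripper's body presses on something with over 40 N, if the wrist force passes 120 N, or if a joint passes its speed limit or range.

## Working session

There is one attempt and no reset: what is moved stays moved. The work goes in short steps, Python scripts to look and compute and a tool call to move; the robot and the scene stay as the last step left them, time stands still between calls to the robot, and variables do not carry over. Pictures are saved under pics/ and viewed, about 8 in all and at most 12, crops included, and the job is handed in when it is done.

Besides the shell and the picture viewer there is one more tool, called as a command line: name --argument value ..., lists and objects as JSON in quotes. play_rows: Moves the arm, as the interface text tells. Its arguments: {"type":"object","properties":{"motion":{"type":"array"}},"required":["motion"]}

```bash
mkdir -p pics; ls
python3 - <<'E'
from workcell import observe, vision, manip
import cv2
s=observe(); print(s)
for c in ["top","side"]:
    r=vision.capture(c); cv2.imwrite(f"pics/{c}0.png",r["pixels"][:,:,::-1])
    print(c,r["vfov"],r["cx"],r["cy"],r["dist"],r["origin"],r["attitude"])
    for q in ["knob_red","block_red","jaw_red","jaw_dark"]:
        print(q,[(round(d["p"],2),[round(float(v),3) for v in d["xyz"]]) for d in vision.find_in(c,q)])
E
```

```text
pics
{'t': 0.0, 'q': array([-1.26357168e+00,  4.91572558e-01,  1.55946467e+00, -4.35815883e-06,
        1.09171310e+00, -1.05597531e-01]), 'joint_vel': array([ 9.36106189e-04,  4.80752272e-04,  4.95194656e-04, -1.74325612e-05,
        1.71614633e-04,  1.01064935e-03]), 'joint_efforts': array([-6.42148134e-04, -6.18451095e+01, -2.61582667e+01, -1.47641181e-04,
        4.02906648e-03,  7.28999623e-06]), 'ee_pos': array([ 0.25070312, -0.57227848,  0.24771441]), 'tcp_rot': array([-3.14044102e+00, -1.18176949e-04,  4.12824117e-01]), 'wrist_force': array([ 0.45152486, -0.50609926, -0.54870672]), 'wrist_torque': array([-0.00427254, -0.03674399,  0.03742699]), 'width': 1.002390506822653}
top 50.967234985017924 286.7650972814649 215.65440279272903 [0.03013954 0.         0.         0.         0.        ] [0.50014712 0.03716572 0.96847106] [-3.00381792  0.00917255 -1.57742604]
knob_red [(0.61, [0.574, 0.22, 0.083])]
block_red [(0.95, [0.72, 0.33, 0.049]), (0.78, [0.695, 0.057, 0.056]), (0.75, [0.771, 0.057, 0.052]), (0.67, [0.614, 0.058, 0.055]), (0.58, [0.707, 0.165, 0.066])]
jaw_red [(0.74, [0.68, 0.191, 0.056])]
jaw_dark [(0.82, [0.607, -0.178, 0.057])]
side 45.78319014373467 281.70046505487437 213.04666402802283 [-0.00028001  0.          0.          0.          0.        ] [ 0.53206418 -0.65553531  0.8766491 ] [-2.40954970e+00 -7.29903836e-04 -1.34546377e-01]
knob_red [(0.72, [0.566, 0.221, 0.088])]
block_red [(0.85, [0.711, 0.151, 0.056]), (0.84, [0.616, 0.038, 0.038]), (0.72, [0.697, 0.043, 0.042]), (0.64, [0.724, 0.32, 0.036]), (0.6, [0.778, 0.043, 0.043])]
jaw_red [(0.57, [0.677, 0.178, 0.042])]
jaw_dark [(0.9, [0.611, -0.182, 0.043])]
```

View pics/top0.png

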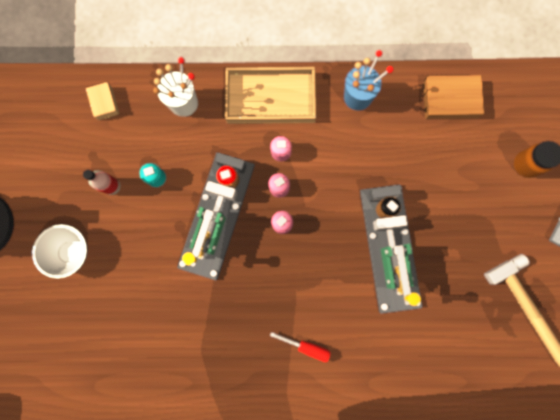

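View pics/side0.png

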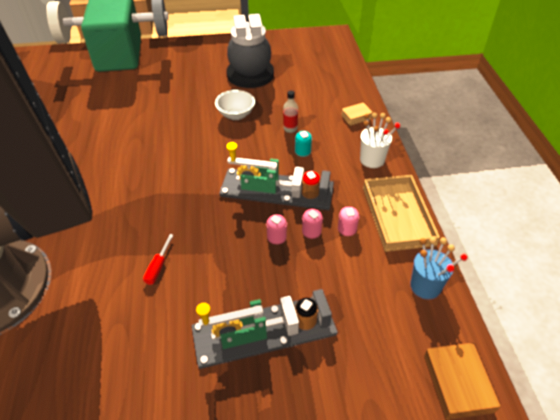

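The red clamp's knob is at (189,259) in the top picture and its block at (227,175). In the side picture they are at (232,147) and (311,178). The dark clamp is on the robot's right. I'll triangulate from the yellow and red blobs next.

```bash
cat > h.py <<'E'
import numpy as np, cv2
from scipy.spatial.transform import Rotation as R
from workcell import observe, vision, manip
def ray(c,uv):
    f=210/np.tan(np.radians(c["vfov"])/2)
    K=np.array([[f,0,c["cx"]],[0,f,c["cy"]],[0,0,1.]])
    p=cv2.undistortPoints(np.array([[uv]],float),K,np.array(c["dist"]))[0,0]
    d=R.from_euler("xyz",c["attitude"]).apply([p[0],p[1],1.]); return np.array(c["origin"]),d
def atz(c,uv,z):
    o,d=ray(c,uv); return o+d*(z-o[2])/d[2]
def tri(rs):
    A=0;b=0
    for o,d in rs:
        d=d/np.linalg.norm(d); P=np.eye(3)-np.outer(d,d); A=A+P; b=b+P@o
    return np.linalg.solve(A,b)
def blob(c,uv,r,kind):
    h=cv2.cvtColor(c["pixels"],cv2.COLOR_RGB2HSV); H,S,V=[h[...,i].astype(int) for i in range(3)]
    m=(S>150)&(V>110)&(((H>24)&(H<36)) if kind=="y" else ((H<5)|(H>174)))
    yy,xx=np.nonzero(m); k=(abs(xx-uv[0])<r)&(abs(yy-uv[1])<r)
    return (xx[k].mean(),yy[k].mean()),(xx[k].min(),xx[k].max(),yy[k].min(),yy[k].max())
def to_tool(p,yaw):
    """shift (cm) and turn for tool-down target p,yaw from the current pose"""
    s=observe(); r=R.from_euler("xyz",s["tcp_rot"]); t=R.from_euler("xyz",[np.pi,0,yaw])
    return np.round(r.inv().apply(np.array(p)-s["ee_pos"])*100,2),np.round((r.inv()*t).as_rotvec(),3)
E
python3 - <<'E'
from h import *
T=vision.capture("top");S=vision.capture("side")
a,b=blob(T,(189,259),12,"y");print(a,b)
e,f=blob(S,(232,146),7,"y");print(e,f)
k=tri([ray(T,a),ray(S,e)]);print("knob head",k, atz(T,a,.133),atz(S,e,.132))
g,h=blob(T,(227,175),16,"r");i,j=blob(S,(311,178),14,"r");print(g,h,i,j)
bl=atz(T,g,.062);print("block",bl,atz(S,i,.062),tri([ray(T,g),ray(S,i)]))
k=atz(T,a,.133); d=bl-k; th=np.arctan2(d[1],d[0]); print("yaw",th,"dist",np.hypot(*d[:2]))
print(to_tool([k[0],k[1],.25],th+np.pi))
E
```

```text
(np.float64(188.0), np.float64(258.1636363636364)) (np.int64(182), np.int64(194), np.int64(253), np.int64(264))
(np.float64(231.40625), np.float64(145.515625)) (np.int64(227), np.int64(236), np.int64(142), np.int64(149))
knob head [0.53629755 0.2320141  0.12959766] [0.53641913 0.23123777 0.133     ] [0.53601604 0.22913251 0.132     ]
(np.float64(226.07142857142858), np.float64(174.60267857142858)) (np.int64(216), np.int64(235), np.int64(165), np.int64(184)) (np.float64(310.76377952755905), np.float64(178.82677165354332)) (np.int64(303), np.int64(319), np.int64(171), np.int64(184))
block [0.71414908 0.17184638 0.062     ] [0.71295195 0.16772968 0.062     ] [0.71459436 0.17249318 0.05743859]
yaw -0.3225001640838089 dist 0.18739068271384732
(array([ 58.41, -62.16,  -0.17]), array([ 0.   ,  0.   , -2.406]))
```

play_rows --motion '[[[0,4,-2.9,0,0,0,-0.1],[0,8,-5.7,0,0,0,-0.22],[0,12,-8.6,0,0,0,-0.34],[0,16,-11.5,0,0,0,-0.46],[0,19.5,-14,0,0,0,-0.58],[0,23,-16.5,0,0,0,-0.7],[0,26.5,-19,0,0,0,-0.82],[0,30,-21.5,0,0,0,-0.94],[0,33.5,-24,0,0,0,-1.06],[0,37,-26.5,0,0,0,-1.18],[0,40,-28.7,0,0,0,-1.2],[0,40,-28.7,0,0,0,-1.2]]]'

```text
t: 1.6
ee_pos: [0.503, -0.1466, 0.2485]
tcp_rot: [3.141, 0.0, 1.615]
wrist_force: [0.3, -0.1, 0.6]
width: 0.997
```

Run:
```python
from h import *
s=observe();print(s["t"],s["ee_pos"],s["tcp_rot"],s["q"])
print(to_tool([.536,.231,.23],np.pi-.3225))
```

```text
1.6 [ 0.50298874 -0.14662271  0.24854529] [3.14098363e+00 1.62570080e-04 1.61543665e+00] [-4.09814577e-01  3.47402997e-01  1.80467452e+00  1.45166257e-04
  9.88896566e-01 -4.54534699e-01]
(array([37.58,  4.98,  1.85]), array([ 0.000e+00,  1.000e-03, -1.204e+00]))
```

play_rows --motion '[[[0,3.8,0.5,0,0,0,-0.12],[0,7.6,1,0,0,0,-0.24],[0,11.4,1.5,0,0,0,-0.36],[0,15.2,2,0,0,0,-0.48],[0,19,2.5,0,0,0,-0.6],[0,22.8,3,0,0,0,-0.72],[0,26.6,3.5,0,0,0,-0.84],[0,30.4,4,0,0,0,-0.96],[0,34.2,4.5,0,0,0,-1.08],[0,37.6,5,0,0,0,-1.2],[0,37.6,5,0,0,0,-1.204],[0,37.6,5,0,0,0,-1.204]]]'

```text
t: 2.6
ee_pos: [0.5359, 0.2302, 0.248]
tcp_rot: [-3.141, -0.0, 2.82]
wrist_force: [0.2, -0.1, -0.0]
width: 0.997
```

Run:
```python
from h import *
s=observe();print(s["t"],s["ee_pos"],s["tcp_rot"],s["q"])
c=vision.capture("wrist");cv2.imwrite("pics/w1.png",c["pixels"][:,:,::-1]);print(c["origin"],c["attitude"])
h=cv2.cvtColor(c["pixels"],cv2.COLOR_RGB2HSV);m=((h[...,0]>24)&(h[...,0]<36)&(h[...,1]>150)&(h[...,2]>110)).astype(np.uint8)
n,l,st,ce=cv2.connectedComponentsWithStats(m)
for i in range(1,n):
    if st[i,4]>150: print(st[i],ce[i],atz(c,ce[i],.132))
print(to_tool([.536,.231,.106],np.pi-.3225))
```

```text
2.6 [0.53588277 0.23020084 0.24796089] [-3.14133820e+00 -1.57335919e-04  2.81966495e+00] [ 2.92553586e-01  4.31909549e-01  1.66436025e+00 -1.35454453e-04
  1.04559811e+00 -9.56247127e-01]
[0.47050249 0.25260065 0.37329926] [2.86178819e+00 1.09501349e-03 1.24842053e+00]
[262 206  32  31 749] [277.46328438 221.60480641] [0.53751074 0.23206683 0.132     ]
(array([ 0.05,  0.2 , 14.2 ]), array([-0.   , -0.   , -0.002]))
```

View pics/w1.png

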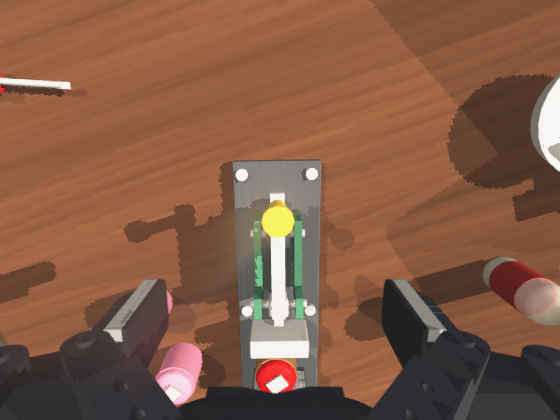

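The knob head is centred at (277,221) in the wrist picture, at about (0.537, 0.232). The clamp runs straight down the image and the fingers have free room on both sides. I'll descend around the stem.

play_rows --motion '[[[0,0,0.15,2.5,0,0,0],[0,0,0.15,5,0,0,0],[0,0,0.15,7.5,0,0,0],[0,0,0.15,9.5,0,0,0],[0,0,0.15,11,0,0,0],[0.3,0,0.15,12.5,0,0,0],[0.4,0,0.15,13.6,0,0,0],[0.5,0,0.15,14.2,0,0,0],[0.5,0,0.15,14.2,0,0,0],[0.5,0,0.15,14.2,0,0,0]]]'

```text
t: 3.48
ee_pos: [0.5369, 0.2297, 0.1066]
tcp_rot: [3.142, 0.0, 2.816]
wrist_force: [-0.8, -0.2, -0.1]
width: 0.501
```

Run:
```python
from h import *
s=observe();print(s["t"],s["ee_pos"],s["tcp_rot"],s["wrist_force"],s["width"])
c=vision.capture("wrist");cv2.imwrite("pics/w2.png",c["pixels"][:,:,::-1])
c=vision.capture("side");cv2.imwrite("pics/s2.png",cv2.resize(c["pixels"][90:230,170:370,::-1],None,fx=4,fy=4))
```

```text
3.4833 [0.53689882 0.2296592  0.10661802] [3.14159207e+00 1.90341360e-04 2.81590442e+00] [-0.80668165 -0.226768   -0.07229626] 0.5007804413988186
```

View pics/w2.png

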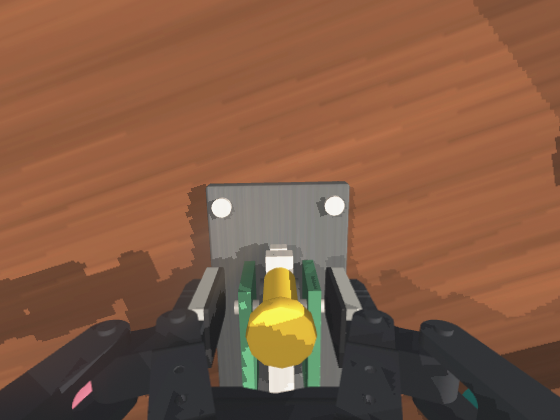

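View pics/s2.png

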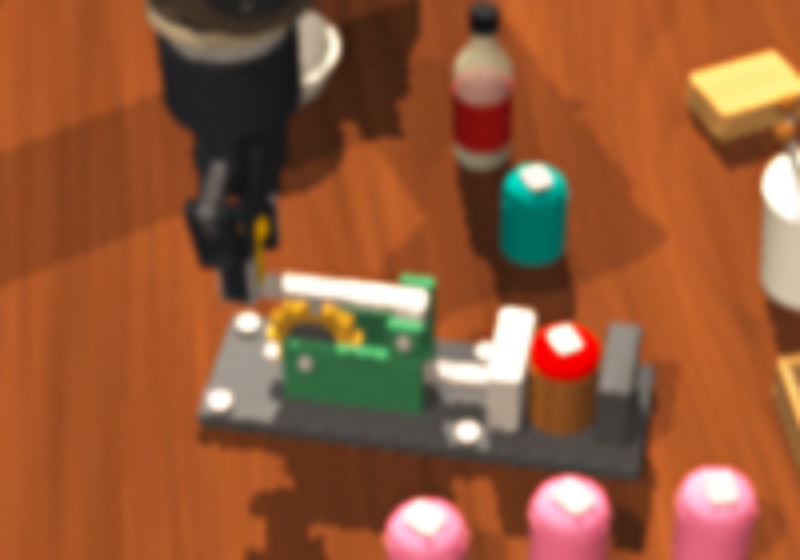

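The fingers straddle the knob evenly: pads at columns 210 and 350, stem at 280. I'll check the offset along the arm numerically before closing.

Run:
```python
from h import *
c=vision.capture("wrist");s=observe();p=s["ee_pos"]
for uv,z in (((279,269),.090),((281,331),.134)): print(uv,atz(c,uv,z))
f=210/np.tan(np.radians(c["vfov"])/2);K=np.array([[f,0,c["cx"]],[0,f,c["cy"]],[0,0,1.]])
Rc=R.from_euler("xyz",c["attitude"]).inv()
P=[p+[0,0,d] for d in (-.017,.002,.026)]
print(cv2.projectPoints(np.array([Rc.apply(x-c["origin"]) for x in P]),np.zeros(3),np.zeros(3),K,np.array(c["dist"]))[0][:,0])
print(p,s["width"])
```

```text
(279, 269) [0.53154383 0.23427184 0.09      ]
(281, 331) [0.53297518 0.23390505 0.134     ]
[[273.77103229 283.11113892]
 [273.65673186 305.27881388]
 [273.45917161 343.53979945]]
[0.53701363 0.23005895 0.10715895] 0.4982604918949933
```

play_rows --motion '[[[0.6,0,0.2,0,0,0,0],[0.7,0,0.2,0,0,0,0],[0.8,0,0.2,0,0,0,0],[1,0,0.2,0,0,0,0],[1,0,0.2,0,0,0,0],[1,0,0.2,0,0,0,0],[1,0,0.2,0,0,0,0]]]'

```text
t: 4.22
ee_pos: [0.5374, 0.2319, 0.1069]
tcp_rot: [3.142, 0.001, 2.817]
wrist_force: [-0.7, -1.7, 5.6]
width: 0.249
```

play_rows --motion '[[[1,0,0,0,0,0,0],[1,0,0,0,0,0,0],[1,0,0,0,0,0,0]]]'

```text
t: 4.47
ee_pos: [0.5374, 0.2319, 0.1069]
tcp_rot: [3.141, 0.001, 2.817]
wrist_force: [-1.0, -2.0, 5.2]
width: 0.252
```

Run:
```python
from h import *
c=vision.capture("wrist");cv2.imwrite("pics/w3.png",cv2.resize(c["pixels"][200:420,160:400,::-1],None,fx=2.5,fy=2.5))
```

```text
(no output)
```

View pics/w3.png

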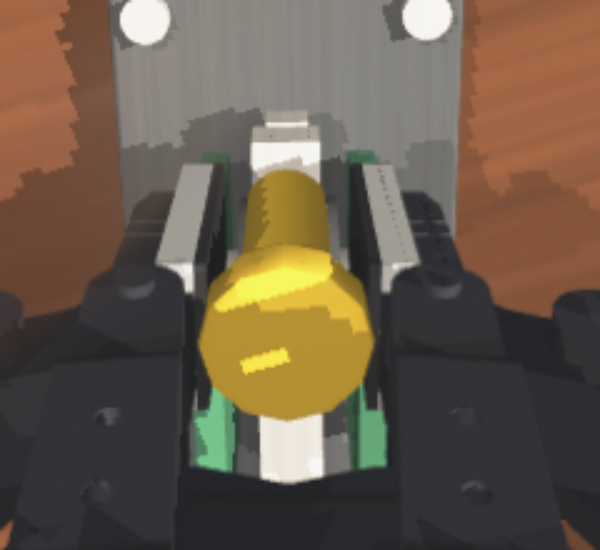

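The pads hold the rim of the yellow head (200–375, 340 in the crop) and the stem sits between them. I'll lift along the hinge arc.

play_rows --motion '[[[1,-0.15,0,-0.4,0,0.045,0],[1,-0.36,0,-0.84,0,0.09,0],[1,-0.57,0,-1.25,0,0.135,0],[1,-0.8,0,-1.64,0,0.18,0],[1,-1.05,0,-2.02,0,0.225,0],[1,-1.3,0,-2.4,0,0.27,0],[1,-1.42,0,-2.57,0,0.29,0],[1,-1.42,0,-2.57,0,0.29,0],[1,-1.42,0,-2.57,0,0.29,0],[1,-1.42,0,-2.57,0,0.29,0],[1,-1.42,0,-2.57,0,0.29,0],[1,-1.42,0,-2.57,0,0.29,0]]]'

```text
t: 5.52
ee_pos: [0.5498, 0.2278, 0.132]
tcp_rot: [-3.141, -0.292, 2.817]
wrist_force: [-4.6, 2.1, 0.6]
width: 0.248
```

Run:
```python
from h import *
s=observe();print(s["t"],s["ee_pos"],s["wrist_force"],s["width"])
c=vision.capture("side");cv2.imwrite("pics/s4.png",cv2.resize(c["pixels"][90:230,170:370,::-1],None,fx=4,fy=4))
```

```text
5.5167 [0.54980029 0.22778868 0.13195189] [-4.60104413  2.12595625  0.55776595] 0.24809233263587083
```

View pics/s4.png

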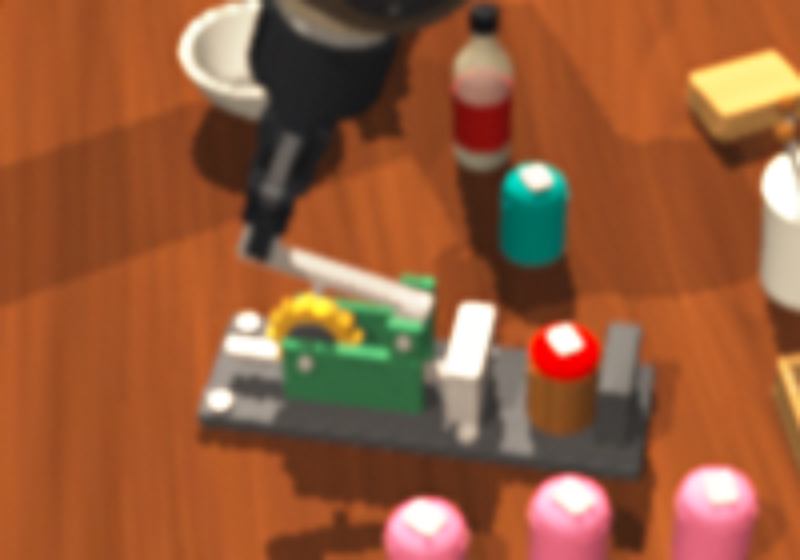

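The arm is raised and the jaw has moved from about 510 to 465 px, clear of the red block, which still stands at (563,375). I'll hold a little longer, then lower back along the arc.

play_rows --motion '[[[1,0,0,0,0,0,0],[1,0,0,0,0,0,0],[1,0,0,0,0,0,0],[1,0,0,0,0,0,0],[1,0,0,0,0,0,0],[1,0,0,0,0,0,0],[1,0,0,0,0,0,0],[1,0,0,0,0,0,0],[1,0,0,0,0,0,0],[1,0,0,0,0,0,0],[1,0,0,0,0,0,0],[1,0,0,0,0,0,0]]]'

```text
t: 6.57
ee_pos: [0.5498, 0.2278, 0.132]
tcp_rot: [-3.141, -0.292, 2.817]
wrist_force: [-4.8, 2.4, 0.5]
width: 0.251
```

Run:
```python
from h import *
s=observe();print(s["t"],s["ee_pos"],s["wrist_force"],s["width"])
c=vision.capture("side");cv2.imwrite("pics/s5.png",c["pixels"][:,:,::-1])
a=cv2.imread("pics/s4.png");b=cv2.resize(c["pixels"][90:230,170:370,::-1],None,fx=4,fy=4)
d=cv2.absdiff(a,b)[280:460,200:660].max(2);print("jaw region change since last:",d.max(),(d>25).sum())
print([(round(x["p"],2),np.round(x["xyz"],3)) for x in vision.find_in("side","jaw_red")])
```

```text
6.5667 [0.54979355 0.22780765 0.1319861 ] [-4.84371526  2.42040228  0.45599722] 0.2507823339653658
jaw region change since last: 4 0
[(0.72, array([0.657, 0.187, 0.041]))]
```

play_rows --motion '[[[1,0.17,0,0.53,0,-0.055,0],[1,0.33,0,1.07,0,-0.11,0],[1,0.43,0,1.5,0,-0.155,0],[1,0.52,0,1.96,0,-0.2,0],[1,0.58,0,2.4,0,-0.245,0],[1,0.62,0,2.8,0,-0.285,0],[1,0.62,0,2.85,0,-0.29,0],[1,0.62,0,2.85,0,-0.29,0]]]'

```text
t: 7.33
ee_pos: [0.5373, 0.2319, 0.1069]
tcp_rot: [-3.141, 0.001, 2.817]
wrist_force: [-0.7, -2.5, 4.0]
width: 0.249
```

play_rows --motion '[[[0.7,0,0,0,0,0,0],[0.5,0,0,0,0,0,0],[0.3,0,0,0,0,0,0],[0.3,0,0,0,0,0,0],[0.2,0,0,-2,0,0,0],[0.2,0,0,-5,0,0,0],[0.2,0,0,-8,0,0,0],[0.2,0,0,-11,0,0,0],[0.2,0,0,-14,0,0,0],[0.2,0,0,-14,0,0,0]]]'

```text
t: 8.17
ee_pos: [0.539, 0.2325, 0.2521]
tcp_rot: [3.137, 0.007, 2.817]
wrist_force: [-0.7, 0.6, -0.5]
width: 0.801
```

Run:
```python
from h import *
s=observe();print(s["t"],s["ee_pos"],s["wrist_force"],s["width"])
c=vision.capture("side");cv2.imwrite("pics/s6.png",c["pixels"][:,:,::-1])
print([(round(x["p"],2),np.round(x["xyz"],3)) for q in ("jaw_red","jaw_dark","knob_red") for x in vision.find_in("side",q)])
i,_=blob(c,(311,178),14,"r");e,_=blob(c,(232,146),7,"y");print(i,e,atz(c,i,.062),atz(c,e,.132))
b=cv2.imread("pics/side0.png");d=cv2.absdiff(b,c["pixels"][:,:,::-1].copy())[285:370,185:345].max(2);print("dark clamp change",d.max(),(d>25).sum())
a=cv2.resize(c["pixels"][90:230,170:370,::-1],None,fx=4,fy=4);cv2.imwrite("pics/s6c.png",a)
```

```text
8.1667 [0.53900846 0.23246996 0.25206099] [-0.73522012  0.63681112 -0.51787315] 0.8014790311825721
[(0.81, array([0.654, 0.187, 0.043])), (0.6, array([ 0.606, -0.184,  0.044])), (0.66, array([0.565, 0.217, 0.084]))]
(np.float64(310.74015748031496), np.float64(178.88188976377953)) (np.float64(231.40625), np.float64(145.515625)) [0.71286495 0.16755432 0.062     ] [0.53601604 0.22913251 0.132     ]
dark clamp change 116 3761
```

View pics/s6c.png

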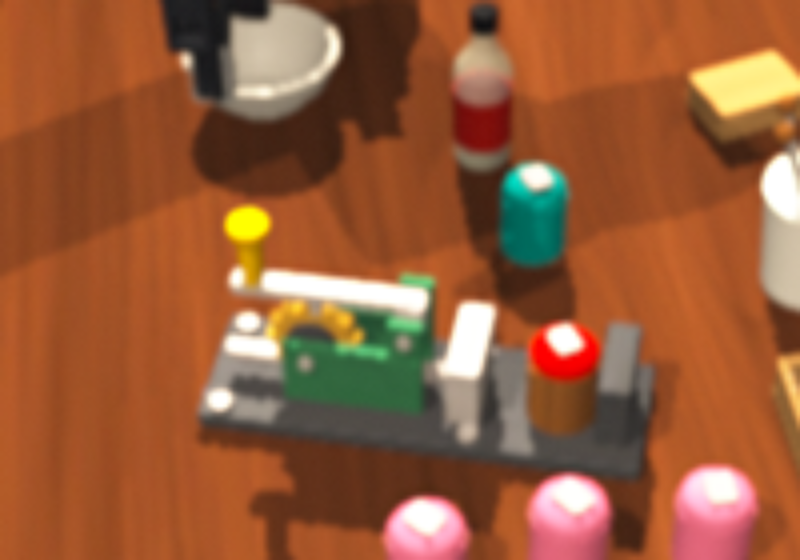

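The knob is back at its starting pixel (231,146), the block has not moved and the jaw stays backed off by about 24 mm. The dark clamp region changed in brightness, probably the arm's shadow, so I'll check it before handing in.

Run:
```python
import cv2,numpy as np
f=lambda n:cv2.resize(cv2.imread(n)[285:370,185:345],None,fx=4,fy=3.4)
cv2.imwrite("pics/cmp.png",np.vstack([f("pics/side0.png"),f("pics/s6.png")]))
```

```text
(no output)
```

View pics/cmp.png

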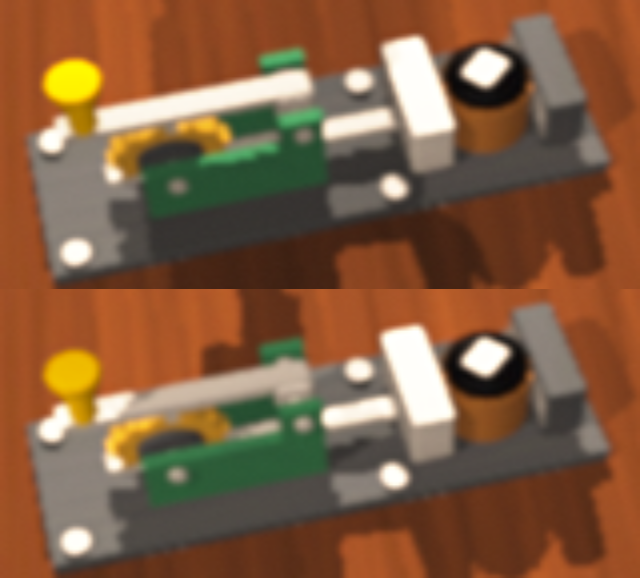

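The dark clamp's jaw is at the same place before and after (about 415 px across) and still touches its block. Only the shadow changed.

```bash
python3 -c "
from workcell import manip
print(manip.sign_off())"
```

```text
the job is handed in; nothing more can be done
None
```

The red-block clamp is released and the job is handed in; robot time was about 8 s of the 29 s allowed. I gripped the yellow knob, lifted the pawl about 25 mm along its hinge arc and held it for about 1.5 s. Then I lowered it back, let go and withdrew upward.

- **Red clamp's jaw:** it is backed off by about 24 mm by the network's before and after positions (good to about 4 mm each). It did not move during the extra second of holding, so it was at its stop.
- **Pawl and knob:** the knob is back at exactly its starting pixel, so the pawl is down.
- **Red block:** it is upright and moved less than 1 mm.
- **Dark clamp:** its jaw still touches the block. The pixel-difference check on this clamp did report changes, and the network's jaw position differed by about 5 mm. Before and after pictures side by side showed only a change in shadow.
- **Grip:** the pads closed on the rim of the knob's head (about 21 mm wide) instead of on the stem. The grip held without slipping.
- **Robot:** the gripper is clear of everything, with its TCP 0.25 m above the table. The wrist force was about 6 N or less at every reading.

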